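# Reassemble the beer filter on its spindle

## Robot

A 7-joint arm with a two-finger parallel gripper is mounted at the origin on the work surface. World frame = base frame: x ahead of the robot, y to its left, z up, the work surface at z = 0. Lengths are in m, angles in rad, forces in N, time in s.
With the tool pointing down it reaches from about 0.4 to 0.85 m from the base axis. Payload 10.4 kg.
Tool frame: the origin (TCP) lies at the centre of the arm's flange, where the gripper is bolted on; the fingertips stand 182 mm ahead of it and the grasp point (between the pads) lies r.grasp_offset ahead of it (r.grasp_offset is the distance from the TCP to the grasp point, in m); z points along the fingers, y is the line along which they close (so a half turn about z gives the same grasp; the last joint's range is limited). The gripper opens to 87 mm and grips with 3 to 60 N. Pads are 19 mm wide; open, the fingers measure 117 mm over their backs; the gripper's body (75 mm by 190 mm) begins 51 mm behind the grasp point.
Start: joints at [1.198, 0.332, -0.065, 1.46, 0.022, 1.35, -0.088], TCP at [0.214, -0.587, 0.405] pointing down, gripper open.
Joint ranges: [-2.6, 2.6], [-0.5, 2.12], [-1.47, 1.34], [0.16, 2.42], [-1.27, 4.41], [0.06, 2.06], [-2.6, 2.6]. Speed limits (rad/s): [2.22, 2.22, 2.79, 2.79, 3.14, 3.14, 3.14].

## Interface

Orientations are given as a unit quaternion [x, y, z, w].
In Python, from bench import status, vision, job, spotter, r gives the robot as it stands. The module is installed in compiled form; this text tells all that it offers.
- The arm moves only by the tool play_rows, never from a script. Its argument "series" is a list of rows, each a list of 6 numbers: the shift along the tool's x, y, z each as a share of 150 mm, from -1 to 1, then the turn, a rotation vector about the tool's x, y, z each as a share of 30 degrees, from -1 to 1. In form: [[x, y, z, ax, ay, az], ...]. A call has 1 to 5 rows; each row is the pose to reach, as a shift and turn from the pose commanded when the call began, along the tool's axes at that moment; what a row does not reach only later rows make up. A row lasts 1/10 s, in which the tool goes at most 50 mm and 8.59 degrees, less where a joint would pass 70% of its speed; a pose out of reach is approached as far as the arm can. A call with a number of a shift or a turn outside -1 to 1 is refused whole. A call with a gripper value outside its range is refused whole. "fingers" is the opening, from -1 (shut) to 1 (fully open), set as the call begins (left out, the last holds). The fingers move at their own pace and stop on an object; "squeeze" is the grip in N (left out, the last holds). Time passes only in rows, so rows that repeat a pose let the fingers close. It gives the time, the measured TCP pose, the force, the opening and the grip force at its end, in the units of the state.
- status.read_state(): the state, without advancing time (a new reading comes with each control period).
- vision.camera(name): name is "scene" or "top" or "wrist"; returns the picture (400x640x3 uint8, blue, green, red); there is no depth.
- vision.calibration(name): a dict with "fx", "fy", "cx", "cy" (pixels), "D" ([k1, k2, p1, p2, k3] as OpenCV has them; the pictures are not rectified), "rvec" (rotation vector, rad) and "tvec" (3), from world to camera coordinates, as OpenCV has them; the wrist camera has in their place "T_tool_cam" (4x4, takes a point from camera to tool coordinates, whose origin is the TCP and whose axes are the flange's). Camera axes: x right, y down, z forward; pixel columns grow to the right and rows downward; lengths in m; the calibration is good to about 2 mm. A picture is of the moment at which its call begins: read the wrist's pose just before it. calibration takes no time and is no camera call.
- job.close_job(): hands the job in; it is judged then, once.
Trained networks look in the newest picture that a camera, given by its name, has taken for a name from the list of things; names that differ only in an ending like _2 or _b are one class to them, and where a whole thing is asked for, a point or a joint stands for the part that bears it (a point fixed in the world has none). Each returns a list of dicts, best first, with "conf" (0 to 1); they miss things now and then, are a little off and sometimes report something else, mostly with a low value. They report only what shows in the picture. A call takes as long as a camera call. They do not tell look-alikes from the thing itself.
- spotter.boxes_of(camera, name): "point" ([x, y, z] in m, in world coordinates, good to about 4 mm: the middle of the surface that is visible of it).
- spotter.regions_of(camera, name): "pixels" (400x640 bool, what is visible of it).
The state is a dict: "time": time; "joint_positions": joint angles; "joint_vel": joint speeds; "joint_torque": joint torques, N m; "ee_pos": TCP position; "eef_rot": TCP orientation; "ft_force": force on the tool from outside, world axes, zero at the start; "torque": the same for the moment, N m; "width": finger opening in m; "grip_force": force on a finger pad.
Only numpy, scipy, OpenCV 4.12 (cv2) and the standard library are available. Lean on these libraries where they do the work, as an engineer would, in place of code of your own. Each camera call takes 0.05 s, during which the arm holds its last target. There are 200 camera calls.

## Task

Put the beer filter together on its stand: first the white filter element over the spindle, down onto the sprung plate, then the aluminium flange on top of it, and last the black cap. Lock the cap under the T-shaped head of the spindle: fit its slot over the head, press it right down against the spring, turn it about a quarter turn and let it spring up into its catch, so that the stack stays clamped when you let go. Do not knock over the mugs and bottles.

Things in the scene. Friction and masses are not known exactly. Their poses are not given: they have to be found in the camera images.
- stand: Filter stand, fixed: round dark steel foot 130 mm across, brass outlet on its +x side. Origin: centre of its underside, z up. On its axis stand the sprung plate (88 mm across) and the steel spindle: 40 mm across up to a shoulder 82 mm above the table, then 32 mm across up to 117 mm, then a neck 9 mm across that carries a T-bar (see stand_top).
- stand_top (a point): On the spindle's axis at the top of its T-bar, 142 mm above the table; axes of the stand. The bar is level, 32 mm long, 8 wide, 10 high, rounded on top, and does not turn by hand. It points up to 0.5 rad either way of the stand's x axis; its direction is NOT reported: see it from above or feel for it with the cap.
- plate (a joint): How far the sprung plate is pressed down, m: 0 at rest, 0.016 at its stop. The spring pushes up with 6 N at 0 and 0.6 N more per mm. Under the loose stack it stays within 1 mm of 0; from 0.013 on the fitted cap can turn past its ribs; with the cap locked it stays at about 0.009.
- plate_top (a point): Centre of the sprung plate's top face, on the spindle's axis, 45 mm above the table at rest; moves with the plate.
- element: White ribbed filter element, loose, 0.12 to 0.2 kg: body 94 mm across, 36 high, and on it a neck 60 mm across, 24 high, to grip; bored through 44 mm wide. Stands neck up. Origin: centre of its underside, z up. Goes on first, down to the sprung plate.
- element_top (a point): Centre of the top rim of the element's neck, 60 mm above its underside.
- flange: Bare aluminium flange, loose, 0.1 to 0.18 kg: disc 84 mm across, 10 thick, and on it a hub 50 mm across, 20 high, to grip; bored through 36 mm wide. Stands hub up. Origin: centre of its underside, z up. Goes on second and lies on the element's neck. Put on too early it stops on the spindle's shoulder and shuts the element out.
- flange_top (a point): Centre of the top rim of the flange's hub, 30 mm above its underside.
- cap: Black bayonet cap, loose, 0.09 to 0.15 kg: round, hollow, 64 mm across, 34 high, with an upright grip fin on top 60 mm long (its x axis), 14 thick (y), 30 high: 64 mm in all. Origin: centre of its underside, z up. Goes on last. Its 6 mm bottom has a slot 36 by 13 mm, parallel to the fin, for the T-bar.
- cap_grip (a point): Middle of the cap's grip fin, 52 mm above its underside. To lock: fin parallel to the T-bar within 0.15 rad, the cap drops 7 mm from lying on the bar to lying on the flange; press the stack down 13 to 16 mm, turn by 1.4 rad (1.15 to 1.95 will do) either way past ribs 4 mm high inside, and let it rise 4 mm: it stays.
- mug_near: Bystander: glass mug 76 mm across, 110 high, handle to its +y, standing. Origin: centre of its underside.
- mug_left: Bystander: glass mug 76 mm across, 130 high, handle to its +y, standing. Origin: centre of its underside.
- mug_far: Bystander: glass mug 76 mm across, 130 high, handle to its +y, standing. Origin: centre of its underside.
- bottle_a: Bystander: brown bottle 62 mm across, 165 high, standing. Origin: centre of its underside.
- bottle_b: Bystander: brown bottle 62 mm across, 165 high, standing. Origin: centre of its underside.
- mallet: Bystander: wooden mallet lying flat, handle 200 mm along its x, head 110 mm long along its y at 100 mm from the origin, 66 mm high. Origin at table height.
Not all that is in view belongs to the job. There is more than one size of the cap; the one meant has the size given above.

How it is judged:
By the outcome, as a careful person would: the job done as asked, in the order asked, and still so for the second after the job is handed in, with the robot touching nothing.
It also fails if it takes over 72 s, if anything falls off the work surface, if the arm or the gripper's body presses on something with over 40 N, if the wrist force passes 120 N, or if a joint passes its speed limit or range.

## Working session

There is one attempt and no reset: what is moved stays moved. The work goes in short steps, Python scripts to look and compute and a tool call to move; the robot and the scene stay as the last step left them, time stands still between calls to the robot, and variables do not carry over. Pictures are saved under pics/ and viewed, at most 12 in all, crops included, and the job is handed in when it is done.

Besides the shell and the picture viewer there is one more tool, called after "Request:" as name(argument=value, ...) on one line, values as JSON. play_rows: Moves the arm, as the interface text tells. Shift numbers are shares of 150 mm and turn numbers shares of 30 degrees, none past 1 either way. Its arguments: {"type":"object","properties":{"series":{"type":"array","items":{"type":"array","items":{"type":"number"}}},"fingers":{"type":"number"},"squeeze":{"type":"number"}},"required":["series"]}

```bash
mkdir -p pics
cat > h.py <<'E'
import numpy as np, cv2
from scipy.spatial.transform import Rotation as R
from bench import status, vision, job, spotter, r
def cam(name):
    s=status.read_state(); c=vision.calibration(name); im=vision.camera(name)
    K=np.array([[c['fx'],0,c['cx']],[0,c['fy'],c['cy']],[0,0,1.]]); D=np.array(c['D'],float)
    if 'rvec' in c:
        Rw=R.from_rotvec(np.ravel(c['rvec'])).as_matrix(); t=np.ravel(c['tvec'])
    else:
        T=np.eye(4);T[:3,:3]=R.from_quat(s['eef_rot']).as_matrix();T[:3,3]=s['ee_pos']
        M=np.linalg.inv(T@np.array(c['T_tool_cam'])); Rw=M[:3,:3];t=M[:3,3]
    return im,(K,D,Rw,t)
def ray(C,uv):
    K,D,Rw,t=C; p=cv2.undistortPoints(np.array([[uv]],float),K,D)[0,0]
    return -Rw.T@t, Rw.T@np.array([p[0],p[1],1.])
def atz(C,uv,z):
    o,d=ray(C,uv); return o+d*(z-o[2])/d[2]
def proj(C,P):
    K,D,Rw,t=C; return cv2.projectPoints(np.atleast_2d(np.array(P,float)),cv2.Rodrigues(Rw)[0],t,K,D)[0][:,0]
def tri(C1,a,C2,b):
    A=[];y=[]
    for C,p in((C1,a),(C2,b)):
        o,d=ray(C,p);d=d/np.linalg.norm(d);P=np.eye(3)-np.outer(d,d);A.append(P);y.append(P@o)
    return np.linalg.lstsq(np.vstack(A),np.hstack(y),rcond=None)[0]
def move(goal,yaw=None):
    "print shift (shares) and turn in tool axes; yaw = world direction of tool y-axis target (mod pi)"
    s=status.read_state(); Rt=R.from_quat(s['eef_rot']); d=Rt.inv().apply(np.array(goal)-s['ee_pos'])/.15
    print('shift',d.round(4))
    # level down orientation
    M=Rt.as_matrix(); y=np.arctan2(M[1,1],M[0,1]); yt=y if yaw is None else y+(yaw-y+np.pi/2)%np.pi-np.pi/2
    yv=np.array([np.cos(yt),np.sin(yt),0]); z=np.array([0,0,-1.]); G=np.c_[np.cross(yv,z),yv,z]
    print('turn',((Rt.inv()*R.from_matrix(G)).as_rotvec(degrees=True)/30).round(4),'yaw y',y,'q7',s['joint_positions'][6])
E
python3 - <<'E'
from h import *
s=status.read_state(); print({k:np.round(v,3) for k,v in s.items()}, r.grasp_offset)
for n in('scene','top'):
    im,C=cam(n); cv2.imwrite(f'pics/{n}0.png',im); print(n,'cam pos',-C[2].T@C[3])
    for o in('stand','element','flange','cap','mug_near','bottle_a','mallet','plate'):
        for x in spotter.boxes_of(n,o): print(n,o,np.round(x['point'],3),round(x['conf'],2),proj(C,x['point'])[0].round())
print(status.read_state()['time'])
E
```

```text
{'time': np.float64(0.0), 'joint_positions': array([ 1.198,  0.333, -0.065,  1.461,  0.022,  1.35 , -0.089]), 'joint_vel': array([-0.001, -0.001, -0.001,  0.001,  0.001, -0.001, -0.001]), 'joint_torque': array([ 2.0000e-03, -6.2326e+01,  2.6000e-02, -3.8990e+01, -6.1000e-02,
        4.0000e-02,  0.0000e+00]), 'ee_pos': array([ 0.214, -0.587,  0.404]), 'eef_rot': array([ 0.985,  0.174, -0.   , -0.001]), 'ft_force': array([ 0.325, -0.082,  0.391]), 'torque': array([-0.055,  0.045,  0.04 ]), 'grip_force': np.float64(0.0), 'width': np.float64(0.087)} 0.1635
scene cam pos [1.18320268 0.5133126  1.40491501]
scene stand [0.61  0.058 0.023] 0.61 [344. 233.]
scene element [ 0.474 -0.237  0.04 ] 0.78 [308. 161.]
scene flange [0.613 0.061 0.025] 0.73 [344. 234.]
scene flange [0.474 0.282 0.008] 0.66 [419. 246.]
scene cap [ 0.631 -0.285  0.033] 0.73 [269. 181.]
scene cap [ 0.774 -0.243  0.048] 0.71 [248. 211.]
scene cap [ 0.643 -0.169  0.046] 0.67 [289. 199.]
scene mug_near [0.404 0.014 0.069] 0.64 [372. 181.]
scene bottle_a [0.785 0.1   0.106] 0.61 [318. 265.]
scene bottle_a [ 0.596 -0.457  0.0
[... 307 characters left out ...]
. 252.]
top element [ 0.457 -0.241  0.035] 0.73 [394. 252.]
top flange [0.46  0.274 0.01 ] 0.95 [221. 263.]
top cap [ 0.752 -0.247  0.042] 0.83 [386. 156.]
top cap [ 0.618 -0.296  0.033] 0.8 [406. 197.]
top cap [0.723 0.264 0.076] 0.73 [218. 172.]
top cap [ 0.624 -0.173  0.047] 0.55 [366. 197.]
top mug_near [0.397 0.005 0.003] 0.62 [312. 279.]
top mug_near [0.466 0.274 0.013] 0.42 [221. 261.]
top bottle_a [ 0.574 -0.461  0.105] 0.78 [470. 203.]
top bottle_a [0.755 0.086 0.105] 0.7 [276. 155.]
top bottle_a [ 0.459 -0.239  0.036] 0.63 [393. 251.]
top mallet [0.709 0.418 0.048] 0.74 [169. 183.]
top mallet [ 0.46  -0.238  0.036] 0.33 [393. 251.]
top plate [0.587 0.045 0.048] 0.79 [294. 214.]
0.9
```

```bash
python3 -c "
import cv2
a=cv2.imread('pics/scene0.png')[100:360,180:480];b=cv2.imread('pics/top0.png')[110:320,130:510]
cv2.imwrite('pics/a.png',cv2.resize(a,(690,598),interpolation=cv2.INTER_CUBIC));cv2.imwrite('pics/b.png',cv2.resize(b,(798,441),interpolation=cv2.INTER_CUBIC))"
```

```text
(no output)
```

View pics/a.png

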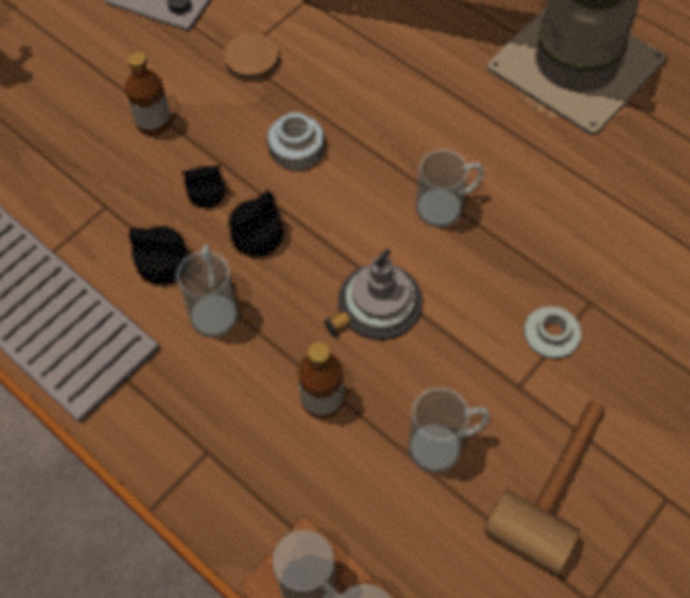

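View pics/b.png

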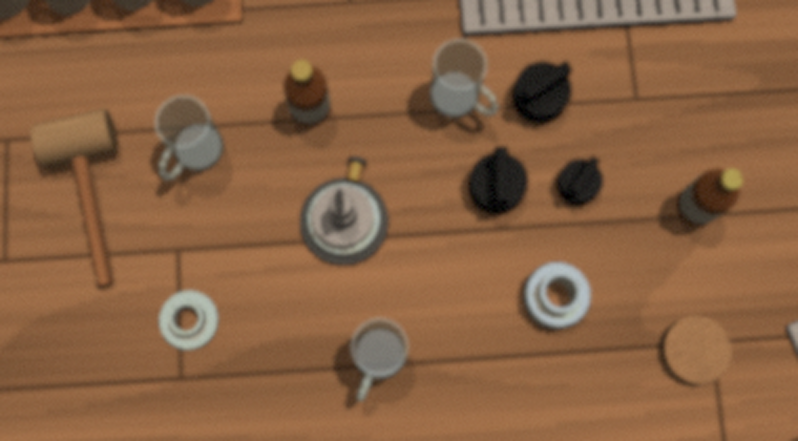

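Request:
play_rows(series=[[0.4,-0.27,0,0,0,0],[0.7,-0.48,0,0,0,0],[1,-0.69,0,0,0,0],[1,-0.69,0,0,0,0]], fingers=1)

```text
time: 1.3
ee_pos: [0.3219, -0.4353, 0.4051]
eef_rot: [0.984, 0.176, 0.0, 0.0]
ft_force: [0.8, -0.6, -0.2]
width: 0.0866
grip_force: 0.0
```

Run:
```python
from h import *
print(np.round(vision.calibration('wrist')['T_tool_cam'],3))
move([.40,-.24,.40],0)
for n in('scene','top'):
    im,C=cam(n); print(np.array(C[0]).round(1).tolist())
    for o in('element','flange','cap','plate','mug_near'):
        for x in spotter.regions_of(n,o)[:5]:
            m=x['pixels'];v,u=np.nonzero(m); z={'element':.03,'flange':.01,'cap':.03,'plate':.045,'mug_near':0.05}[o]
            c,sz,a=cv2.minAreaRect(np.c_[u,v].astype(np.float32))
            print(n,o,round(x['conf'],2),m.sum(),np.round(c,1),np.round(sz,1),atz(C,c,z).round(3))
```

```text
[[ 0.002 -0.966 -0.259  0.07 ]
 [ 1.     0.002  0.     0.   ]
 [ 0.    -0.259  0.966  0.022]
 [ 0.     0.     0.     1.   ]]
shift [ 0.9388 -1.0418  0.0343]
turn [ 1.3000e-03 -1.2000e-03 -2.3256e+00] yaw y -1.2177044722188035 q7 -0.3907873742817296
[[451.0, 0.0, 328.2], [0.0, 451.0, 203.3], [0.0, 0.0, 1.0]]
scene element 0.73 488 [308.5 161. ] [24. 23.] [ 0.466 -0.24   0.03 ]
scene element 0.54 674 [371.6 181. ] [26.1 33.3] [ 0.381 -0.001  0.03 ]
scene flange 0.86 384 [419.5 244.5] [21. 23.] [0.469 0.28  0.01 ]
scene cap 0.95 530 [291.  198.5] [26.9 23.7] [ 0.632 -0.173  0.03 ]
scene cap 0.7 548 [248.5 211. ] [25. 26.] [ 0.769 -0.251  0.03 ]
scene cap 0.58 400 [419.5 244.5] [21. 23.] [0.479 0.284 0.03 ]
scene cap 0.56 265 [268.5 181.5] [17. 17.] [ 0.633 -0.288  0.03 ]
scene plate 0.66 282 [345. 227.] [20. 24.] [0.599 0.054 0.045]
scene plate 0.33 465 [308.5 161. ] [24. 23.] [ 0.474 -0.232  0.045]
scene mug_near 0.71 743 [371.6 181.8] [26.8 34. ] [0.396 0.008 0.05 ]
[[488.6, 0.0, 315.2], [0.0, 488.6, 204.0], [0.0, 0.0, 1.0]]
top element 0.71 674 [394.5 250. ] [30. 31.] [ 0.462 -0.243  0.03 ]
top flange 0.91 429 [219.5 262. ] [26. 25.] [0.464 0.278 0.01 ]
top cap 0.86 714 [367.2 196.6] [28.6 29.2] [ 0.63  -0.178  0.03 ]
top cap 0.84 617 [388.  154.5] [27. 26.] [ 0.759 -0.254  0.03 ]
top cap 0.67 385 [405.5 196. ] [22. 21.] [ 0.624 -0.294  0.03 ]
top plate 0.9 495 [293.  212.5] [29. 28.] [0.593 0.049 0.045]
top mug_near 0.98 657 [311.5 278.6] [36.1 26.3] [0.394 0.007 0.05 ]
```

Request:
play_rows(series=[[0.35,-0.25,0,0,0,0],[0.7,-0.5,0,0,0,0],[1,-0.65,0,0,0,0],[1,-0.8,0,0,0,0],[1,-0.8,0,0,0,0]])

```text
time: 2.4
ee_pos: [0.422, -0.2686, 0.4051]
eef_rot: [0.984, 0.178, 0.001, -0.001]
ft_force: [-0.2, -0.7, 0.1]
width: 0.0871
grip_force: 0.0
```

Request:
play_rows(series=[[0.33,-0.05,0,0,0,0],[0.53,-0.1,0,0,0,0],[0.53,-0.1,0,0,0,0],[0.53,-0.1,0,0,0,0]])

```text
time: 2.8
ee_pos: [0.4891, -0.2333, 0.4045]
eef_rot: [0.985, 0.174, -0.0, -0.0]
ft_force: [-0.4, -0.8, -0.9]
width: 0.0868
grip_force: 0.0
```

Run:
```python
from h import *
im,C=cam('wrist'); cv2.imwrite('pics/w1.png',im); print(C[0])
print(status.read_state()['ee_pos'])
for o in('element','cap'):
    for x in spotter.regions_of('wrist',o)[:4]:
            m=x['pixels'];v,u=np.nonzero(m)
            c,sz,a=cv2.minAreaRect(np.c_[u,v].astype(np.float32))
            print(o,round(x['conf'],2),m.sum(),np.round(c,1),np.round(sz,1),atz(C,c,.03).round(3))
```

```text
[[278.76840639   0.         319.8901786 ]
 [  0.         278.76840639 198.73193835]
 [  0.           0.           1.        ]]
[ 0.48846361 -0.2340222   0.40451284]
element 0.96 3414 [323.5 200.5] [69. 69.] [ 0.465 -0.247  0.03 ]
element 0.66 2696 [409.5  90.9] [53.7 65.6] [ 0.627 -0.296  0.03 ]
element 0.3 7702 [ 98.3 189.4] [ 70.4 132.1] [0.378 0.034 0.03 ]
cap 0.94 5306 [317.4  48.2] [87.6 76.5] [ 0.632 -0.178  0.03 ]
cap 0.77 2761 [409.7  91.6] [55.5 64.8] [ 0.626 -0.297  0.03 ]
cap 0.36 2483 [113.5  27.8] [51.3 83.3] [0.573 0.046 0.03 ]
```

View pics/w1.png

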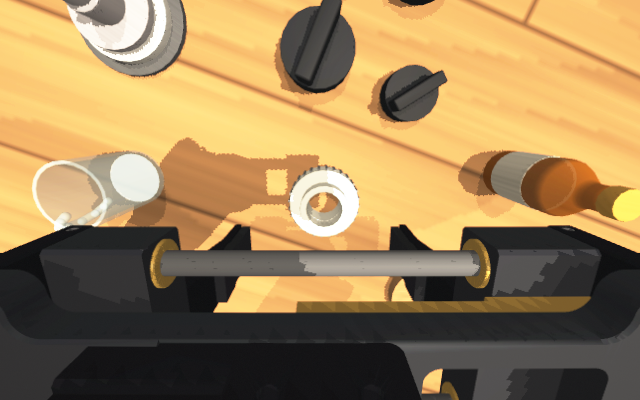

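```bash
cat >> h.py <<'E'
from scipy.optimize import minimize
def circ(rad,z,n=48):
    a=np.linspace(0,2*np.pi,n,endpoint=False); return np.c_[rad*np.cos(a),rad*np.sin(a),0*a+z]
def boxp(lx,ly,z0,z1): return np.array([[sx*lx/2,sy*ly/2,z] for sx in(-1,1) for sy in(-1,1) for z in(z0,z1)])
PARTS={'element':[np.r_[circ(.047,0),circ(.047,.036)],np.r_[circ(.03,.03),circ(.03,.06)]],
'flange':[np.r_[circ(.042,0),circ(.042,.01)],np.r_[circ(.025,.01),circ(.025,.03)]],
'cap':[np.r_[circ(.032,0),circ(.032,.034)],boxp(.06,.014,.034,.064)]}
def sil(C,name,x,y,yaw,s,z0=0):
    m=np.zeros((1600,2560),np.uint8)
    Rz=R.from_euler('z',yaw).as_matrix()
    for P in PARTS[name]:
        h=cv2.convexHull((proj(C,P*s@Rz.T+[x,y,z0])*4+1.5).astype(np.float32)).round().astype(np.int32)
        cv2.fillConvexPoly(m,h,1)
    return cv2.resize(m.astype(np.float32),(640,400),interpolation=cv2.INTER_AREA)
def fit(C,mask,name,x0,yaw=False,scale=False,z0=0):
    mask=mask.astype(np.float32); best=None
    for a in (np.arange(0,np.pi,np.pi/6) if yaw else [0]):
        idx=[0,1]+([2] if yaw else [])+([3] if scale else [])
        def f(p):
            q=np.array([x0[0],x0[1],a,1.]); q[idx]+=p*np.array([.01,.01,.3,.2])[idx]
            m=sil(C,name,*q,z0); return 1-np.minimum(m,mask).sum()/np.maximum(m,mask).sum(),q
        o=minimize(lambda p:f(p)[0],np.zeros(len(idx)),method='Nelder-Mead',options=dict(initial_simplex=np.r_[[np.zeros(len(idx))],np.eye(len(idx))],xatol=.01,fatol=1e-4,maxiter=120))
        if best is None or o.fun<best[0]: best=(o.fun,f(o.x)[1])
    return 1-best[0],best[1].round(4)
E
python3 - <<'E'
from h import *
for n in('wrist','top','scene'):
    im,C=cam(n)
    for o in('element','cap','flange'):
        if n=='wrist' and o=='flange': continue
        for x in spotter.regions_of(n,o)[:5]:
            m=x['pixels'];v,u=np.nonzero(m); c=atz(C,(u.mean(),v.mean()),.025)
            if x['conf']<.5: continue
            if v.min()==0: print('cut')
            print(n,o,round(x['conf'],2),c.round(3),fit(C,m,o,c[:2],o=='cap',o=='cap'))
E
```

```text
wrist element 0.62 [ 0.464 -0.247  0.025] (np.float64(0.8343247175216675), array([ 0.4633, -0.2475,  0.    ,  1.    ]))
wrist cap 0.96 [ 0.626 -0.299  0.025] (np.float64(0.9600982069969177), array([ 0.6247, -0.2984,  2.47  ,  0.9689]))
cut
wrist cap 0.65 [ 0.635 -0.177  0.025] (np.float64(0.9851095080375671), array([ 0.6289, -0.1783,  3.0833,  1.2932]))
cut
wrist cap 0.63 [ 0.715 -0.265  0.025] (np.float64(0.7034883499145508), array([ 0.7392, -0.2654,  0.3548,  0.5261]))
top element 0.77 [ 0.442 -0.223  0.025] (np.float64(0.2005831003189087), array([ 0.4533, -0.21  ,  0.    ,  1.    ]))
top cap 0.76 [ 0.764 -0.257  0.025] (np.float64(0.9554241895675659), array([ 0.7636, -0.2555,  2.1627,  1.2506]))
top cap 0.52 [ 0.631 -0.278  0.025] (np.float64(0.6367605924606323), array([ 0.6346, -0.281 ,  2.7323,  0.5561]))
top flange 0.56 [0.464 0.276 0.025] (np.float64(0.7823581099510193), array([0.4671, 0.2796, 0.    , 1.    ]))
scene element 0.9 [ 0.465 -0.241  0.025] (np.float64(0.8591800332069397), array([ 0.4597, -0.246 ,  0.    ,  1.    ]))
scene cap 0.62 [ 0.627 -0.175  0.025] (np.float64(0.9522475004196167), array([ 0.6292, -0.175 , -0.0449,  1.2723]))
scene cap 0.58 [ 0.767 -0.257  0.025] (np.float64(0.9033710360527039), array([ 0.7657, -0.253 ,  2.02  ,  1.2863]))
scene cap 0.52 [ 0.628 -0.29   0.025] (np.float64(0.9403564929962158), array([ 0.6247, -0.2945, -0.5317,  0.9386]))
scene flange 0.88 [0.477 0.283 0.025] (np.float64(0.7490105032920837), array([0.4651, 0.2774, 0.    , 1.    ]))
```

Request:
play_rows(series=[[-0.1,0.03,0.25,0,0,0],[-0.19,0.03,0.5,0,0,0],[-0.19,0.03,0.6,0,0,0],[-0.19,0.03,0.6,0,0,0]])

```text
time: 3.9
ee_pos: [0.4628, -0.2469, 0.3125]
eef_rot: [0.985, 0.174, -0.002, -0.001]
ft_force: [0.7, -1.0, -0.2]
width: 0.0868
grip_force: 0.0
```

Run:
```python
from h import *
im,C=cam('wrist'); cv2.imwrite('pics/w2.png',im)
for x in spotter.regions_of('wrist','element')[:2]:
    m=x['pixels'];v,u=np.nonzero(m);cv2.imwrite('pics/m2.png',m*255)
    f=m.astype(np.uint8); cs,_=cv2.findContours(f,cv2.RETR_EXTERNAL,cv2.CHAIN_APPROX_NONE); g=np.zeros_like(f); cv2.drawContours(g,cs,-1,1,-1)
    c=atz(C,(u.mean(),v.mean()),.03)
    print(x['conf'],u.min(),u.max(),v.min(),v.max(),c,fit(C,g,'element',c[:2],False,True))
for x in spotter.boxes_of('wrist','element')[:2]: print(x)
move([.463,-.2475,.2205]); print(status.read_state()['ee_pos'])
P=proj(C,circ(.047,.036,16)+[.4633,-.2475,0]);Q=proj(C,circ(.03,.06,16)+[.4633,-.2475,0])
for p in P.round().astype(int): cv2.circle(im,tuple(map(int,p)),1,(0,0,255),-1)
for p in Q.round().astype(int): cv2.circle(im,tuple(map(int,p)),1,(255,0,0),-1)
cv2.imwrite('pics/w2.png',cv2.resize(im[80:330,180:460],(672,600)))
```

```text
0.97 273 369 148 244 [ 0.46418511 -0.24685714  0.03      ] (np.float64(0.9762587547302246), array([ 0.4624, -0.2474,  0.    ,  0.9702]))
{'point': [0.4671, -0.2482, 0.0368], 'conf': 0.75}
shift [-0.0114 -0.0007  0.6373]
turn [ 0.0025 -0.0028  0.    ] yaw y -1.2204912094939315 q7 -0.885838351392854
[ 0.46447161 -0.2469453   0.31609414][ WARN:0@1.210] global loadsave.cpp:1063 imwrite_ Unsupported depth image for selected encoder is fallbacked to CV_8U.
```

View pics/w2.png

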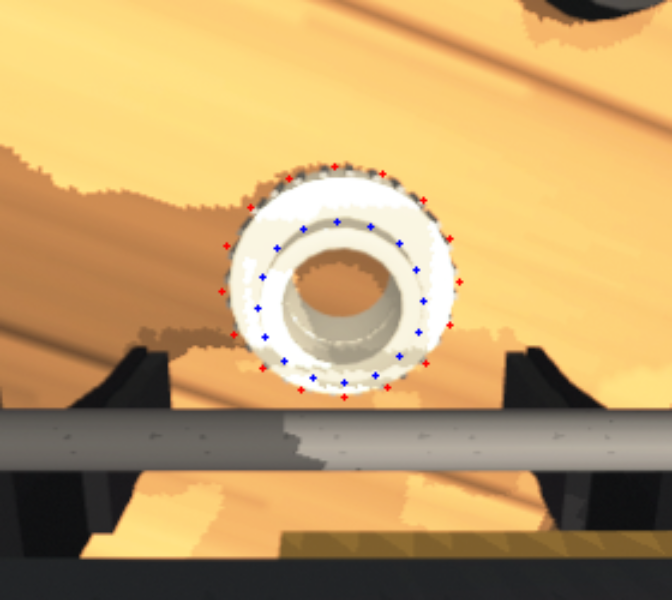

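Request:
play_rows(series=[[-0.005,0,0.3,0,0,0],[-0.01,0,0.55,0,0,0],[-0.01,0,0.62,0,0,0],[-0.01,0,0.62,0,0,0]])

```text
time: 4.45
ee_pos: [0.4626, -0.2474, 0.2217]
eef_rot: [0.985, 0.174, -0.0, -0.0]
ft_force: [-1.1, 0.5, 0.8]
width: 0.0872
grip_force: 0.0
```

Request:
play_rows(series=[[0,0,0,0,0,0],[0,0,0,0,0,0],[0,0,0,0,0,0],[0,0,0,0,0,0],[0,0,0,0,0,0]], fingers=-1, squeeze=25)

```text
time: 4.95
ee_pos: [0.4626, -0.2477, 0.2225]
eef_rot: [0.985, 0.174, 0.0, 0.0]
ft_force: [-0.6, 1.1, 4.0]
width: 0.0585
grip_force: 25.0
```

Request:
play_rows(series=[[0,0,-0.3,0,0,0],[0,0,-0.6,0,0,0],[0.1,-0.1,-0.9,0,0,0],[0.25,-0.3,-1,0,0,0],[0.35,-0.6,-1,0,0,0]])

```text
time: 5.45
ee_pos: [0.482, -0.1451, 0.3748]
eef_rot: [0.985, 0.173, 0.002, 0.001]
ft_force: [1.0, 0.8, -2.3]
width: 0.0585
grip_force: 25.0
```

Request:
play_rows(series=[[0.1,-0.3,-0.1,0,0,0],[0.25,-0.6,-0.2,0,0,0],[0.35,-0.83,-0.2,0,0,0],[0.35,-0.83,-0.2,0,0,0],[0.35,-0.83,-0.2,0,0,0]])

```text
time: 5.95
ee_pos: [0.4873, -0.0094, 0.4017]
eef_rot: [0.985, 0.175, -0.0, 0.0]
ft_force: [-0.1, -0.9, -1.2]
width: 0.0586
grip_force: 25.0
```

Run:
```python
from h import *
im,C=cam('wrist'); cv2.imwrite('pics/w3.png',im); np.savez('pics/w3.npz',*C); s=status.read_state();print(s['ee_pos'],s['width'],s['ft_force'])
for o in('stand','plate'):
  for x in spotter.boxes_of('wrist',o)[:2]: print(o,x,proj(C,x['point']))
```

```text
[ 0.4873204  -0.01062781  0.40145517] 0.05842439455041553 [ 0.32546916 -0.56973042 -0.80797546]
stand {'point': [0.5891, 0.0415, 0.0427], 'conf': 0.57} [[308.706014    84.26020338]]
plate {'point': [0.5874, 0.0423, 0.0454], 'conf': 0.67} [[307.4303572   85.18605232]]
plate {'point': [0.6281, -0.285, 0.0324], 'conf': 0.53} [[567.27775469 151.94079795]]
```

View pics/w3.png

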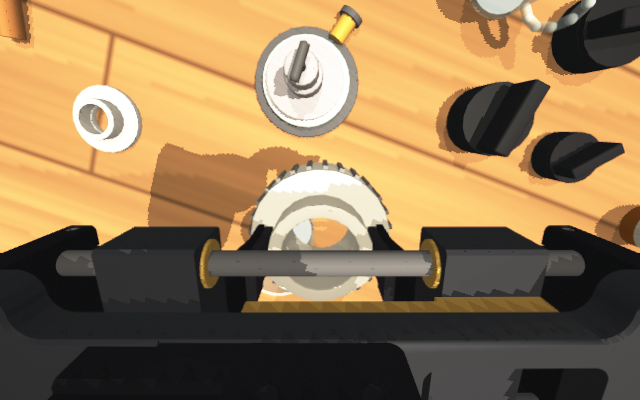

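Run:
```python
from h import *
im=cv2.imread('pics/w3.png'); z=np.load('pics/w3.npz'); C=[z[k] for k in z.files]
big=cv2.resize(im[15:145,240:375],None,fx=4.4,fy=4.4,interpolation=cv2.INTER_CUBIC)
c=np.array([.592,.0435])
for rad,h,col in((.065,0.0,(0,255,255)),(.044,.045,(0,0,255)),(.016,.117,(255,0,0)),(.02,.082,(0,255,0)),(.001,.142,(255,0,255))):
    for p in proj(C,circ(rad,h,40)+[*c,0]): cv2.circle(big,tuple(int(v) for v in ((p-[240,15]+.5)*4.4)),2,col,-1)
cv2.imwrite('pics/w3z.png',big)
```

```text
(no output)
```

View pics/w3z.png

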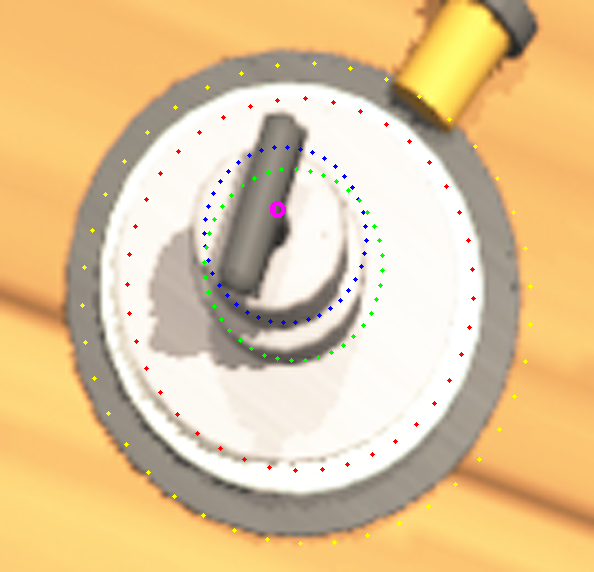

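Run:
```python
from h import *
im=cv2.imread('pics/w3.png'); z=np.load('pics/w3.npz'); C=[z[k] for k in z.files]
s=status.read_state(); Rt=R.from_quat(s['eef_rot']); p0=np.array(s['ee_pos'])
uz=lambda a,b:(240+a/4.4-.5,15+b/4.4-.5)
print('bar c',atz(C,uz(262,204),.139)); e1=atz(C,uz(285,122),.139);e2=atz(C,uz(241,287),.139); print('bar ends',e1,e2,np.linalg.norm(e1-e2),'yaw',np.arctan2(*(e1-e2)[[1,0]]))
print('spindle c',atz(C,uz(273,234),.117),'foot c if z=.02',atz(C,uz(293,293),.02), atz(C,uz(293,293),.01))
big=cv2.resize(im[150:310,240:400],None,fx=3.7,fy=3.7,interpolation=cv2.INTER_CUBIC)
for rad,h,col in((.047,.1845,(0,0,255)),(.03,.1605,(255,0,0)),(.022,.1605,(0,160,0))):
    for p in proj(C,Rt.apply(circ(rad,h,60))+p0): cv2.circle(big,tuple(int(v) for v in ((p-[240,150]+.5)*3.7)),2,col,-1)
cv2.imwrite('pics/w3e.png',big)
```

```text
bar c [0.59237259 0.04681916 0.139     ]
bar ends [0.60636506 0.0473739  0.139     ] [0.57791091 0.04585192 0.139     ] 0.028494824594827228 yaw 0.05343805638256245
spindle c [0.59161269 0.04593992 0.117     ] foot c if z=.02 [0.59381244 0.04746121 0.02      ] [0.59495334 0.04837447 0.01      ]
```

View pics/w3e.png

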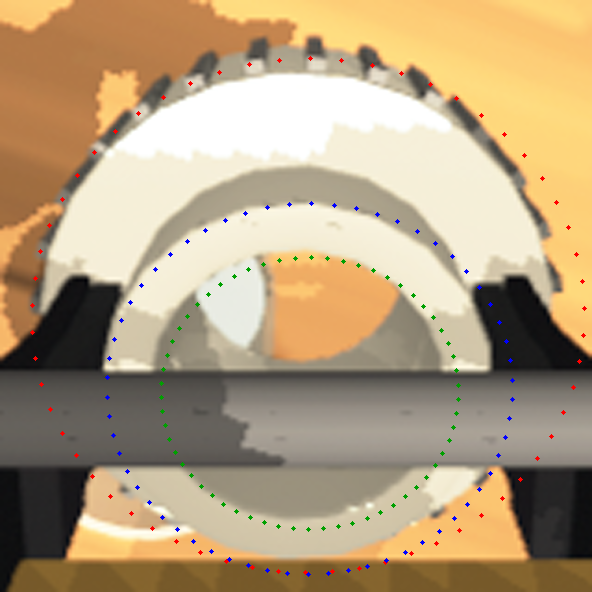

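```bash
cat >> h.py <<'E'
def toolpt(uv,z):
    "pixel of wrist camera -> tool-frame point at tool depth z"
    c=vision.calibration('wrist');T=np.array(c['T_tool_cam']);K=np.array([[c['fx'],0,c['cx']],[0,c['fy'],c['cy']],[0,0,1.]])
    p=cv2.undistortPoints(np.array([[uv]],float),K,np.array(c['D'],float))[0,0]
    d=T[:3,:3]@[p[0],p[1],1]; return T[:3,3]+d*(z-T[2,3])/d[2]
E
python3 - <<'E'
from h import *
uz=lambda a,b:(240+a/4.4-.5,15+b/4.4-.5); ue=lambda a,b:(240+a/3.7-.5,150+b/3.7-.5)
H=.4015
print('bar c',toolpt(uz(262,204),H-.139)); a,b=toolpt(uz(285,122),H-.139),toolpt(uz(241,287),H-.139); print('bar ang in tool',np.arctan2(*(a-b)[[1,0]]))
print('spindle top',toolpt(uz(195,240),H-.117),toolpt(uz(350,240),H-.117),toolpt(uz(285,323),H-.117))
print('foot',[toolpt(uz(293,293),H-h).round(4) for h in(.01,.02,.03)])
print('neck rim',[toolpt(ue(*p),.1605).round(4) for p in((298,203),(298,557),(104,370),(493,370))])
print('bore',[toolpt(ue(*p),.1605).round(4) for p in((298,253),(298,527))])
E
```

```text
bar c [ 0.1180696  -0.01659863  0.2625    ]
bar ang in tool 0.2984596582906134
spindle top [ 0.1159536 -0.0314719  0.2845   ] [ 0.11599291 -0.0008465   0.2845    ] [ 0.10059888 -0.01387956  0.2845    ]
foot [array([ 0.1211, -0.0172,  0.3915]), array([ 0.1197, -0.0167,  0.3815]), array([ 0.1183, -0.0163,  0.3715])]
neck rim [array([0.0295, 0.0002, 0.1605]), array([-0.0275,  0.0003,  0.1605]), array([ 0.0039, -0.0282,  0.1605]), array([0.004 , 0.0288, 0.1605])]
bore [array([0.0221, 0.0002, 0.1605]), array([-0.0222,  0.0003,  0.1605])]
```

Request:
play_rows(series=[[0.3,-0.06,0,0,0,0],[0.6,-0.112,0,0,0,0],[0.78,-0.112,0,0,0,0],[0.78,-0.112,0,0,0,0],[0.78,-0.112,0.15,0,0,0]])

```text
time: 6.6
ee_pos: [0.5927, 0.0451, 0.3807]
eef_rot: [0.985, 0.173, 0.002, -0.0]
ft_force: [0.8, -0.3, -1.8]
width: 0.0587
grip_force: 25.0
```

Request:
play_rows(series=[[0,0,0.1,0,0,0],[0,0,0.2,0,0,0],[0,0,0.27,0,0,0],[0,0,0.27,0,0,0]])

```text
time: 7.0
ee_pos: [0.5911, 0.0453, 0.3372]
eef_rot: [0.985, 0.174, -0.001, 0.0]
ft_force: [-1.1, -0.7, -1.8]
width: 0.0588
grip_force: 25.0
```

Request:
play_rows(series=[[0,0,0.1,0,0,0],[0,0,0.2,0,0,0],[0,0,0.26,0,0,0],[0,0,0.3,0,0,0]])

```text
time: 7.4
ee_pos: [0.5917, 0.0459, 0.2928]
eef_rot: [0.985, 0.174, 0.0, -0.0]
ft_force: [0.6, 1.1, -0.3]
width: 0.0587
grip_force: 25.0
```

Request:
play_rows(series=[[0,0,0.1,0,0,0],[0,0,0.16,0,0,0],[0,0,0.19,0,0,0],[0,0,0.19,0,0,0]])

```text
time: 7.8
ee_pos: [0.5921, 0.0464, 0.2651]
eef_rot: [0.985, 0.174, 0.001, -0.0]
ft_force: [2.6, 2.5, 4.8]
width: 0.0588
grip_force: 25.0
```

Request:
play_rows(series=[[0,0,0,0,0,0],[0,0,0,0,0,0],[0,0,0,0,0,0]], fingers=1)

```text
time: 8.1
ee_pos: [0.5913, 0.0454, 0.2648]
eef_rot: [0.985, 0.174, -0.001, 0.0]
ft_force: [-0.1, 0.3, 0.3]
width: 0.0751
grip_force: 0.0
```

Request:
play_rows(series=[[0,0,-0.25,0,0,0],[0,0,-0.55,0,0,0],[-0.2,-0.2,-0.8,0,0,0],[-0.25,-0.5,-0.9,0,0,0],[-0.3,-0.75,-0.9,0,0,0]])

```text
time: 8.6
ee_pos: [0.5099, 0.1372, 0.403]
eef_rot: [0.985, 0.173, 0.002, 0.0]
ft_force: [1.8, 0.8, -0.6]
width: 0.0873
grip_force: 0.0
```

Run:
```python
from h import *
s=status.read_state();print(s['ee_pos'],s['width'])
for n in('top','scene'):
    im,C=cam(n)
    for x in spotter.boxes_of(n,'element')[:2]: print(n,x)
im,C=cam('wrist')
for o in('flange','element'):
  for x in spotter.boxes_of('wrist',o)[:2]: print(o,x,proj(C,x['point']))
cv2.imwrite('pics/w4.png',im)
move([.465,.278,.40])
```

```text
[0.50985503 0.13724104 0.40298206] 0.0872915975366037
top {'point': [0.588, 0.0297, 0.0823], 'conf': 0.82}
scene {'point': [0.6096, 0.064, 0.0803], 'conf': 0.67}
scene {'point': [0.5924, -0.4581, 0.0932], 'conf': 0.32}
flange {'point': [0.4705, 0.2708, 0.0132], 'conf': 0.61} [[213.93330183 171.51966448]]
flange {'point': [0.5921, 0.0652, 0.0807], 'conf': 0.49} [[410.14295087 141.48838961]]
element {'point': [0.5928, 0.062, 0.0825], 'conf': 0.63} [[413.74924227 142.03407401]]
element {'point': [0.58, 0.3965, 0.0278], 'conf': 0.29} [[126.90375507  46.7706395 ]]
shift [ 0.035  -1.0034 -0.0023]
turn [ 0.0003  0.002  -0.    ] yaw y -1.2230463084176124 q7 -1.6604910270747912
```

Request:
play_rows(series=[[0,-0.3,0,0,0,0],[0.02,-0.6,0.1,0,0,0],[0.035,-0.9,0.3,0,0,0],[0.035,-1,0.5,0,0,0],[0.035,-1,0.5,0,0,0]])

```text
time: 9.45
ee_pos: [0.4625, 0.28, 0.3209]
eef_rot: [0.984, 0.176, -0.003, 0.0]
ft_force: [-0.2, 0.6, -0.0]
width: 0.0866
grip_force: 0.0
```

Run:
```python
from h import *
s=status.read_state();print(s['ee_pos'],s['width'])
im,C=cam('wrist')
for x in spotter.regions_of('wrist','flange')[:1]:
    m=x['pixels'].astype(np.uint8); cs,_=cv2.findContours(m,cv2.RETR_EXTERNAL,cv2.CHAIN_APPROX_NONE); c=max(cs,key=cv2.contourArea)
    e=cv2.fitEllipse(c); print(x['conf'],e, cv2.boundingRect(c))
    g=np.zeros_like(m); cv2.drawContours(g,[c],-1,1,-1); print(fit(C,g,'flange',s['ee_pos'][:2],False,True))
    print(toolpt(e[0],s['ee_pos'][2]-.008))
for p in circ(.042,.01,40),circ(.025,.03,30):
  for q in proj(C,p+[*s['ee_pos'][:2],0]): cv2.circle(im,tuple(int(v) for v in q+.5),0,(0,0,255),-1)
cv2.imwrite('pics/w5.png',cv2.resize(im[120:280,220:420],(750,600)))
```

```text
[0.46250009 0.27997981 0.32093857] 0.08658447016261696
0.88 ((322.66961669921875, 187.50157165527344), (74.51899719238281, 75.47752380371094), 78.34967803955078) (285, 151, 76, 75)
(np.float64(0.980658769607544), array([0.4641, 0.2776, 0.    , 0.9691]))
[0.00413357 0.00304289 0.31293857]
```

View pics/w5.png

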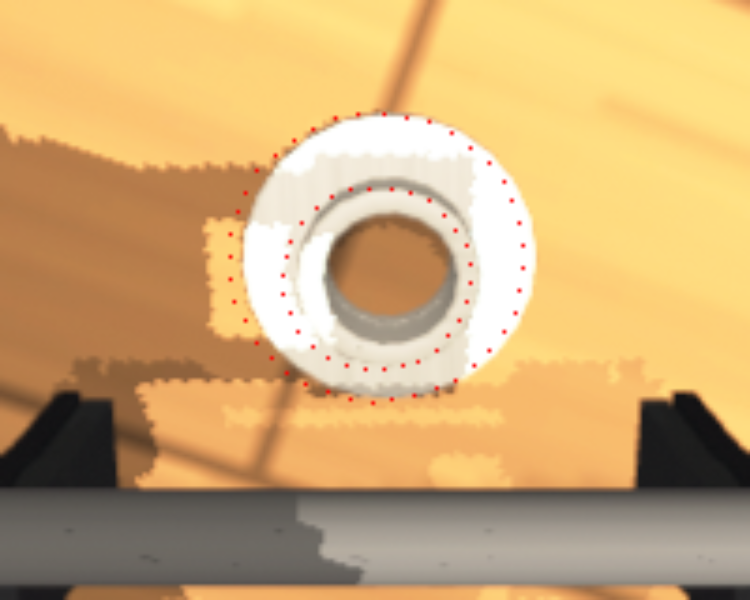

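Request:
play_rows(series=[[0.007,0.02,0.25,0,0,0],[0.007,0.02,0.5,0,0,0],[0.007,0.02,0.7,0,0,0],[0.007,0.02,0.85,0,0,0],[0.007,0.02,0.85,0,0,0]])

```text
time: 10.05
ee_pos: [0.4671, 0.2741, 0.1961]
eef_rot: [0.985, 0.172, -0.001, 0.001]
ft_force: [-0.7, -0.5, 0.4]
width: 0.0873
grip_force: 0.0
```

Request:
play_rows(series=[[0,0,0,0,0,0],[0,0,0,0,0,0],[0,0,0,0,0,0],[0,0,0,0,0,0],[0,0,0,0,0,0]], fingers=-1, squeeze=25)

```text
time: 10.55
ee_pos: [0.4665, 0.2764, 0.1983]
eef_rot: [0.985, 0.174, 0.0, 0.0]
ft_force: [-0.3, -0.5, -0.5]
width: 0.0551
grip_force: 0.0
```

Request:
play_rows(series=[[0,0,0,0,0,0],[0,0,0,0,0,0],[0,0,-0.2,0,0,0],[0,0,-0.5,0,0,0],[0,0,-0.8,0,0,0]])

```text
time: 11.05
ee_pos: [0.4659, 0.2761, 0.3184]
eef_rot: [0.985, 0.174, -0.001, 0.0]
ft_force: [0.9, -0.1, -2.2]
width: 0.0483
grip_force: 25.0
```

Request:
play_rows(series=[[0,0.1,-0.3,0,0,0],[0,0.35,-0.55,0,0,0],[0,0.65,-0.55,0,0,0],[0,0.88,-0.55,0,0,0],[0,0.88,-0.55,0,0,0]])

```text
time: 11.55
ee_pos: [0.5134, 0.1466, 0.3998]
eef_rot: [0.985, 0.17, -0.0, 0.001]
ft_force: [-0.5, -0.9, -1.5]
width: 0.0485
grip_force: 25.0
```

Run:
```python
from h import *
s=status.read_state();print(s['ee_pos'],s['width'],s['grip_force'])
im,C=cam('wrist'); np.savez('pics/w6.npz',*C)
c=np.array([.592,.0465])
big=cv2.resize(im[20:320,180:460],None,fx=2,fy=2,interpolation=cv2.INTER_CUBIC)
cv2.imwrite('pics/w6.png',big)
```

```text
[0.51341659 0.14663362 0.39977313] 0.04846204215373252 24.998784433119
```

View pics/w6.png

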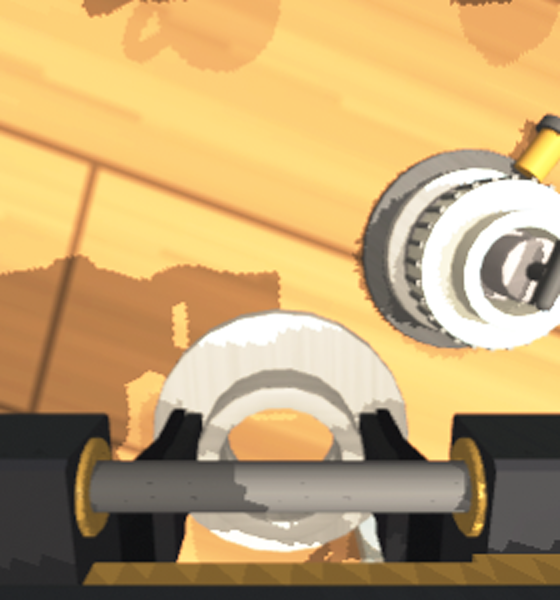

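Run:
```python
from h import *
ue=lambda a,b:(180+a/2-.25,20+b/2-.25)
for z in(.1675,.164): print([toolpt(ue(*p),z).round(4) for p in((280,385),(280,549),(200,460),(360,460),(281,408))])
print('disc edge',[toolpt(ue(*p),.1875).round(4) for p in((281,310),(155,412),(407,412))])
```

```text
[array([0.0229, 0.    , 0.1675]), array([-2.840e-02,  1.000e-04,  1.675e-01]), array([ 0.0005, -0.0227,  0.1675]), array([0.0006, 0.0228, 0.1675]), array([0.0162, 0.0003, 0.1675])]
[array([0.0241, 0.    , 0.164 ]), array([-2.61e-02,  1.00e-04,  1.64e-01]), array([ 0.0021, -0.0222,  0.164 ]), array([0.0022, 0.0223, 0.164 ]), array([0.0175, 0.0003, 0.164 ])]
disc edge [array([0.0402, 0.0003, 0.1875]), array([ 0.0075, -0.0395,  0.1875]), array([0.0076, 0.0402, 0.1875])]
```

Request:
play_rows(series=[[0.1,0.3,0,0,0,0],[0.2,0.6,0,0,0,0],[0.27,0.85,0,0,0,0],[0.27,0.85,0,0,0,0],[0.27,0.85,0.2,0,0,0]])

```text
time: 12.1
ee_pos: [0.5946, 0.047, 0.3727]
eef_rot: [0.985, 0.174, 0.003, -0.0]
ft_force: [0.2, 0.9, -1.4]
width: 0.0488
grip_force: 25.0
```

Request:
play_rows(series=[[0,0,0.1,0,0,0],[0,0,0.15,0,0,0],[0,0,0.18,0,0,0],[0,0,0.18,0,0,0]])

```text
time: 12.5
ee_pos: [0.5932, 0.0468, 0.3433]
eef_rot: [0.985, 0.174, -0.0, 0.0]
ft_force: [0.3, -0.7, -1.7]
width: 0.0484
grip_force: 25.0
```

Request:
play_rows(series=[[0,0,0.05,0,0,0],[0,0,0.1,0,0,0],[0,0,0.13,0,0,0],[0,0,0.13,0,0,0]])

```text
time: 12.9
ee_pos: [0.5933, 0.0464, 0.3231]
eef_rot: [0.985, 0.174, -0.0, -0.0]
ft_force: [1.3, 0.5, -2.8]
width: 0.0488
grip_force: 25.0
```

Request:
play_rows(series=[[0,0,0.05,0,0,0],[0,0,0.1,0,0,0],[0,0,0.13,0,0,0],[0,0,0.13,0,0,0]])

```text
time: 13.3
ee_pos: [0.5935, 0.0469, 0.3037]
eef_rot: [0.985, 0.174, 0.0, -0.0]
ft_force: [4.1, 3.0, -4.1]
width: 0.0485
grip_force: 25.0
```

Request:
play_rows(series=[[0.008,0,0,0,0,0],[0.008,0,0.01,0,0,0],[0.008,0,0.02,0,0,0],[0.008,0,0.02,0,0,0]])

```text
time: 13.7
ee_pos: [0.5944, 0.0467, 0.3013]
eef_rot: [0.985, 0.174, -0.0, 0.0]
ft_force: [-1.5, -0.2, 2.8]
width: 0.0485
grip_force: 25.0
```

Request:
play_rows(series=[[0,0,0,0,0,0],[0,0,0,0,0,0],[0,0,0,0,0,0],[0,0,-0.2,0,0,0],[0,0,-0.5,0,0,0]], fingers=1)

```text
time: 14.2
ee_pos: [0.5938, 0.0464, 0.3746]
eef_rot: [0.985, 0.174, -0.003, -0.0]
ft_force: [1.0, 0.1, 0.8]
width: 0.0806
grip_force: 0.0
```

Request:
play_rows(series=[[-0.1,0.2,-0.1,0,0,0],[-0.2,0.5,-0.15,0,0,0],[-0.3,0.75,-0.15,0,0,0.2],[-0.3,1,-0.15,0,0,0.45],[-0.3,1,-0.15,0,0,0.7]])

```text
time: 14.7
ee_pos: [0.6037, -0.1162, 0.3982]
eef_rot: [1.0, -0.015, -0.0, 0.001]
ft_force: [-1.4, 0.6, -0.0]
width: 0.0867
grip_force: 0.0
```

Run:
```python
from h import *
s=status.read_state();print(s['ee_pos'],s['width'])
for n in('top','scene'):
    im,C=cam(n); cv2.imwrite(f'pics/{n}7.png',im)
    for o in('flange','element'):
      for x in spotter.boxes_of(n,o)[:1]: print(n,o,x)
im,C=cam('wrist'); s=status.read_state()
for x in spotter.regions_of('wrist','cap')[:3]:
    m=x['pixels'];v,u=np.nonzero(m); c=atz(C,(u.mean(),v.mean()),.025); print(x['conf'],c, v.min(),v.max(),fit(C,m,'cap',c[:2],True,True))
cv2.imwrite('pics/w7.png',im)
move([.625,-.297,.33],-.6+np.pi/2)
```

```text
[ 0.60371875 -0.1162328   0.39819563] 0.08666962570210765
top flange {'point': [0.5839, 0.0457, 0.111], 'conf': 0.59}
top element {'point': [0.5581, 0.0415, 0.0834], 'conf': 0.73}
scene flange {'point': [0.6027, 0.0553, 0.1131], 'conf': 0.72}
scene element {'point': [0.6222, 0.0714, 0.079], 'conf': 0.55}
0.77 [ 0.76701708 -0.26170801  0.025     ] 0 82 (np.float64(0.986405611038208), array([ 0.7637, -0.2558,  2.1153,  1.2951]))
0.62 [ 0.62881246 -0.18076134  0.025     ] 124 201 (np.float64(0.9782758951187134), array([ 0.6304, -0.1781, -0.0297,  1.3068]))
0.6 [ 0.62778933 -0.29838063  0.025     ] 136 189 (np.float64(0.9754983186721802), array([ 0.6258, -0.298 ,  2.4844,  0.9842]))
shift [0.1598 1.2541 0.4592]
turn [-1.0000e-04 -3.0000e-04  1.1202e+00] yaw y -1.5842651014707043 q7 -1.6038195894281126
```

Request:
play_rows(series=[[0.05,0.3,0,0,0,0.25],[0.1,0.6,0,0,0,0.5],[0.14,0.9,0.1,0,0,0.75],[0.14,0.9,0.3,0,0,1],[0.14,0.9,0.4,0,0,1]])

```text
time: 15.6
ee_pos: [0.6217, -0.2456, 0.336]
eef_rot: [0.963, -0.268, -0.002, -0.0]
ft_force: [-0.2, 1.1, -0.7]
width: 0.087
grip_force: 0.0
```

Run:
```python
from h import *
s=status.read_state();print(s['ee_pos'],s['width'])
im,C=cam('wrist')
P=[]
for x in spotter.regions_of('wrist','cap')[:3]:
    m=x['pixels'];v,u=np.nonzero(m); c=atz(C,(u.mean(),v.mean()),.025); print(x['conf'],c, v.min(),v.max(),fit(C,m,'cap',c[:2],True,True))
cv2.imwrite('pics/w8.png',im)
move([.6258,-.298,.2175],-.655+np.pi/2)
```

```text
[ 0.62170769 -0.24560213  0.33600356] 0.08702518968964196
0.82 [ 0.62488067 -0.29892472  0.025     ] 131 199 (np.float64(0.9795362949371338), array([ 0.6255, -0.2988,  2.4831,  0.9762]))
0.73 [ 0.63307355 -0.18253107  0.025     ] 173 249 (np.float64(0.8686072826385498), array([ 0.6323, -0.1844,  0.5837,  1.2015]))
shift [0.2115 0.3026 0.7908]
turn [0.0006 0.0087 0.232 ] yaw y -2.1043053822248527 q7 -1.914021972717847
```

Request:
play_rows(series=[[0.1,0.15,0.1,0,0,0.12],[0.214,0.304,0.25,0,0,0.235],[0.214,0.304,0.4,0,0,0.235],[0.214,0.304,0.4,0,0,0.235]])

```text
time: 16.1
ee_pos: [0.6261, -0.2994, 0.2768]
eef_rot: [0.946, -0.323, -0.002, -0.001]
ft_force: [-0.7, -0.3, 0.7]
width: 0.0872
grip_force: 0.0
```

Run:
```python
from h import *
im,C=cam('wrist'); cv2.imwrite('pics/w9.png',cv2.resize(im[80:330,180:460],(672,600)))
s=status.read_state();print(s['ee_pos'])
for x in spotter.regions_of('wrist','cap')[:2]:
    m=x['pixels'];v,u=np.nonzero(m); c=atz(C,(u.mean(),v.mean()),.025); print(x['conf'],c, v.min(),v.max(),fit(C,m,'cap',c[:2],True,True))
move([.6255,-.2985,.2195],-.658+np.pi/2)
```

```text
[ 0.62677744 -0.2987267   0.27896402]
0.78 [ 0.62544636 -0.29924715  0.025     ] 167 249 (np.float64(0.9491828680038452), array([ 0.6254, -0.2992,  2.4904,  0.975 ]))
0.7 [ 0.62571641 -0.19474743  0.025     ] 228 311 (np.float64(0.22178030014038086), array([ 0.635, -0.204,  0.093,  1.085]))
shift [-0.0099  0.007   0.4058]
turn [-0.0027 -0.0012 -0.0011] yaw y -2.2293873933491555 q7 -1.965252146128647
```

View pics/w9.png

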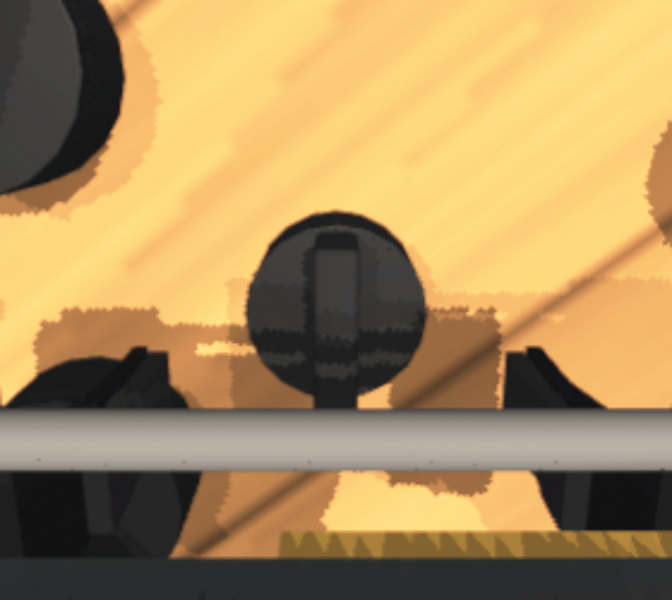

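Request:
play_rows(series=[[-0.005,0,0.15,0,0,0],[-0.005,0,0.3,0,0,0],[-0.005,0,0.385,0,0,0],[-0.005,0,0.385,0,0,0]], fingers=0)

```text
time: 16.6
ee_pos: [0.6259, -0.299, 0.2208]
eef_rot: [0.946, -0.325, -0.001, -0.0]
ft_force: [0.3, 1.1, 0.0]
width: 0.0633
grip_force: 0.0
```

Request:
play_rows(series=[[0,0,0,0,0,0],[0,0,0,0,0,0],[0,0,0,0,0,0],[0,0,0,0,0,0],[0,0,0,0,0,0]], fingers=-1, squeeze=55)

```text
time: 17.1
ee_pos: [0.6259, -0.3, 0.2214]
eef_rot: [0.945, -0.326, 0.0, 0.0]
ft_force: [0.6, -0.0, 1.0]
width: 0.0229
grip_force: 0.0
```

Request:
play_rows(series=[[0,0,0,0,0,0],[0,0,0,0,0,0],[0,0,0,0,0,0],[0,0,-0.2,0,0,0],[0,0,-0.4,0,0,0]])

```text
time: 17.6
ee_pos: [0.6253, -0.2999, 0.2804]
eef_rot: [0.945, -0.326, -0.001, -0.0]
ft_force: [0.7, 0.3, -1.7]
width: 0.0134
grip_force: 55.0
```

Request:
play_rows(series=[[0,0,-0.3,0,0,0],[-0.2,-0.1,-0.5,0,0,-0.2],[-0.45,-0.25,-0.55,0,0,-0.4],[-0.7,-0.4,-0.55,0,0,-0.65],[-1,-0.55,-0.55,0,0,-0.9]])

```text
time: 18.1
ee_pos: [0.5579, -0.1417, 0.3636]
eef_rot: [0.996, -0.094, 0.0, 0.0]
ft_force: [-0.5, 0.1, 0.4]
width: 0.0136
grip_force: 55.0
```

Run:
```python
from h import *
s=status.read_state();print(s['ee_pos'],s['width'])
move([.475,.046,.42],.05+np.pi/2)
```

```text
[ 0.55790005 -0.14172368  0.36363532] 0.01363533020244037
shift [-0.776  -1.1264 -0.3769]
turn [ 0.001  -0.0015 -0.4536] yaw y -1.7583114311907102 q7 -1.6924836464733963
```

Request:
play_rows(series=[[-0.2,-0.25,-0.1,0,0,-0.1],[-0.4,-0.5,-0.2,0,0,-0.25],[-0.6,-0.75,-0.3,0,0,-0.454],[-0.77,-1,-0.38,0,0,-0.454],[-0.77,-1,-0.38,0,0,-0.454]])

```text
time: 18.6
ee_pos: [0.472, 0.0328, 0.4227]
eef_rot: [1.0, 0.027, 0.002, 0.0]
ft_force: [0.7, -0.4, -0.4]
width: 0.0137
grip_force: 55.0
```

Request:
play_rows(series=[[0,-0.1,0,0,0,0],[0,-0.1,0,0,0,0]])

```text
time: 18.8
ee_pos: [0.4728, 0.0431, 0.4206]
eef_rot: [1.0, 0.024, 0.0, -0.0]
ft_force: [0.5, -1.0, -0.5]
width: 0.0136
grip_force: 55.0
```

Run:
```python
from h import *
s=status.read_state();print(s['ee_pos'],s['width'])
im,C=cam('wrist'); cv2.imwrite('pics/w10f.png',im); np.savez('pics/w10.npz',*C)
move([.592,.046,.42],.05+np.pi/2)
a=cv2.resize(im[20:150,255:385],None,fx=3,fy=3,interpolation=cv2.INTER_CUBIC)
b=cv2.resize(im[150:320,255:385],None,fx=3,fy=3,interpolation=cv2.INTER_CUBIC)
a=cv2.copyMakeBorder(a,0,b.shape[0]-a.shape[0],0,6,cv2.BORDER_CONSTANT)
cv2.imwrite('pics/w10.png',np.hstack([a,b])); print(np.hstack([a,b]).shape)
```

```text
[0.47275966 0.04311748 0.42064962] 0.013606378061722258
shift [0.7939 0.01   0.0028]
turn [ 0.0003  0.0001 -0.0055] yaw y -1.523651417499906 q7 -1.7144846709094161
(510, 786, 3)
```

View pics/w10.png

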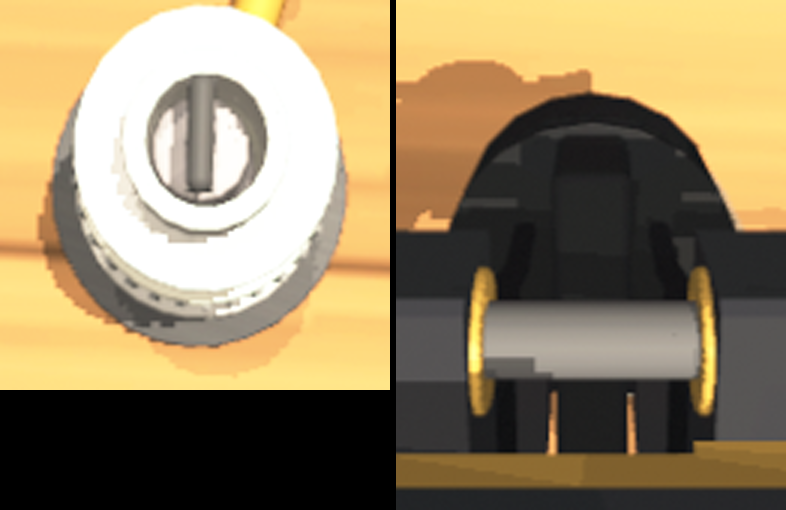

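Run:
```python
from h import *
print('bar',toolpt((321.7,64),.4205-.139),[toolpt((255+x/3-.33,20+y/3-.33),.2815) for x,y in((203,76),(200,189))])
f=lambda x,y:(255+(x-396)/3-.33,150+y/3-.33)
print('fin far end top',toolpt(f(594,172),.1553),'chamfer? end',toolpt(f(594,137),.1553),'cap top rim',toolpt(f(593,120),.1853),'bottom rim',toolpt(f(593,93),.2193))
print('hub rim flange (z=.135)',[toolpt((255+x/3-.33,20+y/3-.33),.4205-.135) for x,y in((124,145),(284,145),(205,60),(205,232))])
```

```text
bar [0.11948029 0.00168806 0.2815    ] [array([0.134194  , 0.00217509, 0.2815    ]), array([0.10456595, 0.0014223 , 0.2815    ])]
fin far end top [0.02964222 0.00074237 0.1553    ] chamfer? end [0.0356676  0.00072767 0.1553    ] cap top rim [0.03154625 0.00060397 0.1853    ] bottom rim [0.03027992 0.0006435  0.2193    ]
hub rim flange (z=.135) [array([ 0.11700637, -0.02068373,  0.2855    ]), array([0.11708483, 0.02581277, 0.2855    ]), array([0.13929937, 0.0027549 , 0.2855    ]), array([0.09315319, 0.00296422, 0.2855    ])]
```

Request:
play_rows(series=[[0.3,0,0,0,0,0.02],[0.6,0.007,0.05,0,0,0.04],[0.797,0.007,0.15,0,0,0.04],[0.797,0.007,0.3,0,0,0.04],[0.797,0.007,0.33,0,0,0.04]])

```text
time: 19.35
ee_pos: [0.5926, 0.0445, 0.3674]
eef_rot: [1.0, 0.012, -0.003, -0.0]
ft_force: [-0.3, 0.0, -1.8]
width: 0.0138
grip_force: 55.0
```

Request:
play_rows(series=[[0,0,0.02,0,0,0],[0,0,0.04,0,0,0],[0,0,0.055,0,0,0],[0,0,0.055,0,0,0]])

```text
time: 19.75
ee_pos: [0.5924, 0.0457, 0.3634]
eef_rot: [1.0, 0.012, 0.0, 0.0]
ft_force: [-0.9, 0.8, -1.2]
width: 0.0139
grip_force: 55.0
```

Request:
play_rows(series=[[0,0,0.015,0,0,0],[0,0,0.03,0,0,0],[0,0,0.04,0,0,0],[0,0,0.04,0,0,0]])

```text
time: 20.15
ee_pos: [0.5925, 0.0458, 0.3565]
eef_rot: [1.0, 0.012, -0.0, 0.0]
ft_force: [-0.4, -0.1, -1.6]
width: 0.0138
grip_force: 55.0
```

Request:
play_rows(series=[[0,0,0.01,0,0,0],[0,0,0.02,0,0,0],[0,0,0.02,0,0,0],[0,0,0.02,0,0,0]])

```text
time: 20.55
ee_pos: [0.5927, 0.0458, 0.3539]
eef_rot: [1.0, 0.012, 0.0, 0.0]
ft_force: [-1.3, -0.1, 2.3]
width: 0.0136
grip_force: 55.0
```

Request:
play_rows(series=[[0,0,0.03,0,0,0],[0,0,0.06,0,0,0],[0,0,0.085,0,0,0],[0,0,0.098,0,0,0],[0,0,0.098,0,0,0]])

```text
time: 21.05
ee_pos: [0.5928, 0.0459, 0.34]
eef_rot: [1.0, 0.012, 0.001, 0.0]
ft_force: [-3.0, -0.9, 11.5]
width: 0.0138
grip_force: 55.0
```

Request:
play_rows(series=[[0,0,0,0,0,-0.22],[0,0,0,0,0,-0.44],[0,0,0,0,0,-0.66],[0,0,0,0,0,-0.88],[0,0,0,0,0,-0.88]])

```text
time: 21.55
ee_pos: [0.5932, 0.046, 0.3401]
eef_rot: [0.97, 0.242, 0.001, 0.0]
ft_force: [-0.2, -0.4, 9.7]
width: 0.0137
grip_force: 55.0
```

Request:
play_rows(series=[[0,0,0,0,0,-0.22],[0,0,0,0,0,-0.44],[0,0,0,0,0,-0.66],[0,0,0,0,0,-0.9],[0,0,0,0,0,-0.9]])

```text
time: 22.05
ee_pos: [0.5932, 0.046, 0.3401]
eef_rot: [0.887, 0.462, 0.001, 0.0]
ft_force: [0.0, 0.0, 10.5]
width: 0.014
grip_force: 55.0
```

Request:
play_rows(series=[[0,0,0,0,0,-0.22],[0,0,0,0,0,-0.44],[0,0,0,0,0,-0.66],[0,0,0,0,0,-0.9],[0,0,0,0,0,-0.9]])

```text
time: 22.55
ee_pos: [0.5932, 0.046, 0.3401]
eef_rot: [0.754, 0.657, 0.001, 0.001]
ft_force: [-0.6, 0.5, 10.5]
width: 0.0134
grip_force: 55.0
```

Run:
```python
from h import *
s=status.read_state();print(s['ee_pos'],s['joint_positions'][6],s['torque'],R.from_quat(s['eef_rot']).as_matrix()[:2,0])
im,C=cam('wrist'); cv2.imwrite('pics/w11.png',im)
```

```text
[0.59317932 0.04601236 0.34005293] -0.5428103168041788 [-0.12395284 -0.0405653   0.12931963] [0.13797919 0.99043468]
```

Request:
play_rows(series=[[0,0,-0.01,0,0,0],[0,0,-0.02,0,0,0],[0,0,-0.03,0,0,0],[0,0,-0.03,0,0,0]])

```text
time: 23.0
ee_pos: [0.5931, 0.0461, 0.3445]
eef_rot: [0.756, 0.655, 0.001, 0.001]
ft_force: [0.3, 0.1, 6.7]
width: 0.0137
grip_force: 55.0
```

Request:
play_rows(series=[[0,0,-0.005,0,0,0],[0,0,-0.01,0,0,0],[0,0,-0.01,0,0,0]])

```text
time: 23.3
ee_pos: [0.5931, 0.046, 0.3458]
eef_rot: [0.756, 0.655, 0.001, 0.001]
ft_force: [1.6, -0.1, 7.3]
width: 0.0136
grip_force: 55.0
```

Request:
play_rows(series=[[0,0,-0.005,0,0,0],[0,0,-0.01,0,0,0],[0,0,-0.01,0,0,0]])

```text
time: 23.6
ee_pos: [0.5931, 0.046, 0.3471]
eef_rot: [0.756, 0.655, 0.001, 0.001]
ft_force: [2.0, 0.2, 5.8]
width: 0.0138
grip_force: 55.0
```

Request:
play_rows(series=[[0,0,-0.005,0,0,0],[0,0,-0.01,0,0,0],[0,0,-0.01,0,0,0]])

```text
time: 23.9
ee_pos: [0.5931, 0.0458, 0.3472]
eef_rot: [0.756, 0.655, 0.001, 0.0]
ft_force: [9.2, 2.2, -6.2]
width: 0.0137
grip_force: 55.0
```

Run:
```python
from h import *
F=[];P=[]
for i in range(5):
    vision.camera('scene'); s=status.read_state();F.append(s['ft_force']);P.append(s['ee_pos'])
print(np.mean(F,0),np.std(F,0),np.mean(P,0))
im,C=cam('scene'); a=im[205:250,315:375]; im2,C2=cam('top'); b=im2[185:235,265:325]
cv2.imwrite('pics/s12.png',np.hstack([cv2.resize(a,(400,300),interpolation=cv2.INTER_CUBIC),cv2.resize(b,(360,300),interpolation=cv2.INTER_CUBIC)]))
```

```text
[ 8.0065584   2.12664033 -6.36656022] [0.53498717 0.48841304 0.33334073] [0.5931003  0.04581494 0.34718651]
```

Request:
play_rows(series=[[0,0,0.006,0,0,0],[0,0,0.006,0,0,0]])

```text
time: 24.45
ee_pos: [0.593, 0.0459, 0.3471]
eef_rot: [0.756, 0.655, 0.001, 0.0]
ft_force: [7.0, 2.3, 0.2]
width: 0.0136
grip_force: 55.0
```

Request:
play_rows(series=[[0,0,0,0,0,0],[0,0,0,0,0,0],[0,0,0,0,0,0],[0,0,0,0,0,0]], fingers=0, squeeze=20)

```text
time: 24.85
ee_pos: [0.5924, 0.0457, 0.3468]
eef_rot: [0.756, 0.655, -0.0, -0.0]
ft_force: [-1.3, 0.6, 0.5]
width: 0.0375
grip_force: 0.0
```

Request:
play_rows(series=[[0,0,-0.3,0,0,0],[0,0,-0.6,0,0,0],[-0.3,0,-0.8,0,0,0],[-0.7,0,-0.8,0,0,0],[-1,0,-0.8,0,0,0]])

```text
time: 25.35
ee_pos: [0.572, -0.0953, 0.4683]
eef_rot: [0.755, 0.655, 0.0, 0.001]
ft_force: [0.0, -0.8, 0.2]
width: 0.0437
grip_force: 0.0
```

Run:
```python
from h import *
s=status.read_state(); print(s['ee_pos'],s['width'])
for n in ('scene','top','wrist'):
    im,C=cam(n)
    for o in('cap','flange','element'):
        for x in spotter.boxes_of(n,o)[:5]:
            p=x['point']
            if np.hypot(p[0]-.592,p[1]-.046)<.05: print(n,o,np.round(p,3),x['conf'])
    if n=='wrist':
        for x in spotter.regions_of(n,'cap')[:4]:
            m=x['pixels'];v,u=np.nonzero(m);c=atz(C,(u.mean(),v.mean()),.15)
            if np.hypot(c[0]-.592,c[1]-.046)<.05:
                for z0 in(.120,.126,.134): print(z0,fit(C,m,'cap',c[:2],True,True,z0=z0))
    u,v=proj(C,[.592,.046,.13])[0].astype(int); k=60 if n=='wrist' else 30
    cv2.imwrite(f'pics/f_{n}.png',cv2.resize(im[max(0,v-k):v+k,u-k:u+k],(400,400),interpolation=cv2.INTER_CUBIC))
cv2.imwrite('pics/f.png',np.hstack([cv2.imread('pics/f_scene.png'),cv2.imread('pics/f_wrist.png')]))
```

```text
[ 0.57201927 -0.0953004   0.46828955] 0.04373133115612313
scene cap [0.602 0.052 0.16 ] 0.65
scene element [0.621 0.073 0.072] 0.68
top cap [0.585 0.044 0.16 ] 0.58
top flange [0.566 0.039 0.107] 0.48
top element [0.56  0.045 0.072] 0.67
wrist cap [0.592 0.046 0.16 ] 0.88
wrist flange [0.582 0.018 0.109] 0.83
wrist element [0.582 0.012 0.071] 0.93
0.12 (np.float64(0.9820359945297241), array([0.5924, 0.0461, 1.4449, 0.999 ]))
0.126 (np.float64(0.9815057516098022), array([0.5923, 0.0448, 1.4511, 0.9834]))
0.134 (np.float64(0.9818970561027527), array([0.592 , 0.0431, 1.4455, 0.9567]))
```

View pics/f.png

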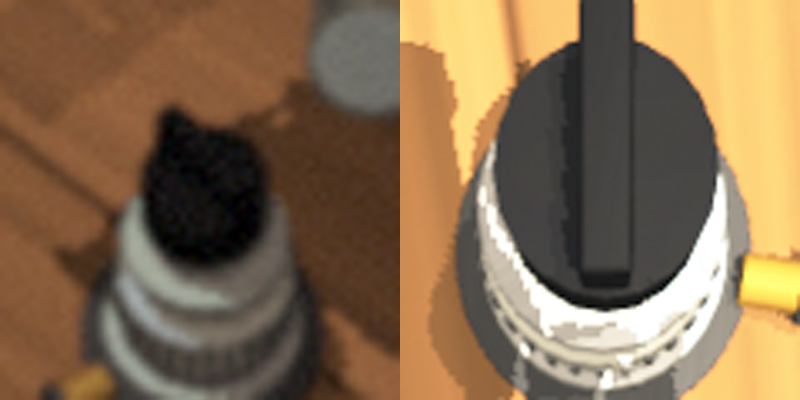

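The pictures show the stack level and centred on the stand. The cap's fin sits about 1.42 rad from the bar, and the element is about 9 mm lower than before, so the spring is held compressed.

```bash
python3 -c "
from bench import job; print(job.close_job())"
```

```text
the job is handed in; nothing more can be done
None
```

The beer filter is together and handed in: element, flange and cap went on in that order, the cap is locked about 1.4 rad round under the T-bar, the stack stayed clamped after I let go, and the arm kept clear of the mugs and bottles, though I did not check them again at the end.

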